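# Lock the quarter-turn fastener of a wheel drive box

## Task

The hinged panel on top of the potter's wheel drive box stands ajar because its big slotted fastener is not locked. Set a fingertip in the slot, push the panel down flush and, keeping it down, turn the fastener clockwise as far as it goes, so that the panel stays down by itself when you take the finger away. Only push with the fingers: do not pull the panel open, and leave the cup, tape roll, clay lump and test tile beside the box where they are.

Things in the scene. Friction and masses are not known exactly. Their poses are not given: they have to be found in the camera images.
- drive_box: Low grey sheet-metal box fixed to the table, 256 (x) x 276 (y) x 88 mm high; an aluminium panel (238 x 260 x 4 mm) with a black slotted fastener is set into its top. Origin: centre of its underside. Its x points from the fastener's side to the hinge side (yaw within 0.4 rad of world x), z up. Hinge line along its y at x = +120 mm, 81 mm up; fastener's axis at x = -35 mm, y = 0.
- panel (a joint): Panel hinge, rad: 0 flush (its top 83 mm above the table), grows as it opens upward. A soft spring holds it ajar at about 0.055 (8 mm up at the fastener). Pressing at the fastener, about 5 N brings it flush, 8 N to the stop at -0.035 (5 mm below flush). Upper stop 0.12; over 0.10 counts as pulled open. Locked, it rests at about 0.005.
- cam (a joint): Fastener, rad: 0 open, 1.571 locked (hard stop), grows clockwise from above; starts at 0 to 0.4. Slot at 0: along the box's y, dotted end to -y; at 1.571: along x, dotted end to -x at a pip on the panel. A tongue below points to the dotted end: with the panel ajar it strikes a keeper at about 1.1; with it below 0.004 rad it passes under. Turning takes 0.05 to 0.2 N m; it stays where left.
- slot_centre (a point): Centre of the slot's floor, on the fastener's axis; 73 mm above the table when flush. The fastener is a black disc 140 mm across, its top 6 mm above the panel, with a straight slot across its middle: 110 mm long, 44 mm wide, 16 mm deep, closed at both ends, flat floor, upright walls. The point turns with it: y along the slot, -y to the dotted end.
- slot_dot_end (a point): Point on the slot's floor 32 mm from the axis toward the dotted end (small steel dot on the rim). A fingertip here, or as far out in the other end, can push the slot's wall round in an arc.
- terracotta_cup: Loose terracotta cup, 79 x 81 x 79 mm, beside the box; origin at the centre of its underside. Leave alone.
- tape: Loose roll of yellow tape, 89 mm across, 24 mm high, beside the box; origin at the centre of its underside. Leave alone.
- clay: Loose lump of clay, 70 x 85 x 56 mm, beside the box; origin at the centre of its underside. Leave alone.
- spare_tile: Loose L-shaped test tile, 42 x 27 x 64 mm, standing beside the box; origin at the centre of its underside. Leave alone.

How it is judged:
By the outcome, as a careful person would: the job done as asked, in the order asked, and still so for the second after the job is handed in, with the robot touching nothing.
It also fails if it takes over 42 s, if anything falls off the work surface, if the arm or the gripper's body presses on something with over 40 N, if the wrist force passes 120 N, or if a joint passes its speed limit or range.

## Robot

A 6-joint arm with a two-finger parallel gripper is mounted at the origin on the work surface; the furniture and walls round the work are solid. World frame = base frame: x ahead of the robot, y to its left, z up, the work surface at z = 0. Lengths are in m, angles in degrees, forces in N, time in s.
With the tool pointing down it reaches from about 0.35 to 0.875 m from the base axis. Payload 4.2 kg.
Tool frame: the origin (TCP) lies on the centre line of the jaws, within the pads' length; the fingertips stand tip_reach ahead of it and the grasp point (between the pads) is the TCP (tip_reach is the distance from the TCP to the fingertips, in m); z points along the fingers, y is the line along which they close (so a half turn about z gives the same grasp; the last joint's range is limited). The gripper opens to 87 mm and grips with 3 to 60 N. Pads are 19 mm wide; open, the fingers measure 117 mm over their backs; the gripper's body (75 mm by 190 mm) begins 51 mm behind the grasp point.
Start: joints at [-61.788, 22.042, 0.453, 0, -68.411, -14.817], TCP at [0.145, -0.608, 0.242] pointing down, gripper open.
Joint ranges: [-179.83, 179.83], [-69.29, 118.12], [-61.27, 80.66], [-181.25, 117.63], [-171.15, -9.14], [-177.46, 177.46]. Speed limits (degrees/s): [159.86, 159.86, 180, 180, 180, 180].

## Interface

Orientations are given as a 3x3 rotation matrix whose columns are the frame's x, y, z axes.
In Python, from station import sense, capture, finish_job, tip_reach gives the robot as it stands.
- The arm moves only by the tool arm_command, never from a script. Its argument "deltas" is a list of rows, each a list of 7 numbers: the turn, a rotation vector about the tool's x, y, z in rad, then the shift along the tool's x, y, z in cm, then the closure, from -1 (fully open) to 1 (shut), so that 0 is half open. In form: [[rx, ry, rz, dx, dy, dz, hand], ...]. A call has 1 to 8 rows; each row is the pose to reach, as a shift and turn from the pose commanded when the call began, along the tool's axes at that moment; what a row does not reach only later rows make up. A row lasts 1/12 s, in which the tool goes at most 41.7 mm and 7.16 degrees, less where a joint would pass 70% of its speed; a pose out of reach is approached as far as the arm can. A call with a gripper value outside its range is refused whole. The fingers move at their own pace and stop on an object; the grip force is fixed at half the most. Time passes only in rows, so rows that repeat a pose let the fingers close. It gives the time, the measured TCP pose, the force, the opening and the grip force at its end, in the units of the state.
- sense(): the state, without advancing time (a new reading comes with each control period).
- capture(name): name is "scene" or "top" or "wrist"; returns a dict with "pixels" (420x560x3 uint8, blue, green, red), "fovy" (degrees; the focal length in pixels is half the picture's height over the tangent of half this angle, whatever the lens; pixels are square), "cx", "cy" (the principal point, pixels), "rvec" (rotation vector, rad) and "tvec" (3), from world to camera coordinates, as OpenCV has them. Camera axes: x right, y down, z forward; pixel columns grow to the right and rows downward; lengths in m; the calibration is good to about 2 mm. A picture is of the moment at which its call begins. There is no depth.
- finish_job(): hands the job in; it is judged then, once.
The state is a dict: "time_s": time; "joints": joint angles; "joint_velocities": joint speeds; "effort": joint torques, N m; "tcp_pos": TCP position; "ee_rot": TCP orientation; "wrist_force": force on the tool from outside, world axes, zero at the start; "moment": the same for the moment, N m; "gripper_width": opening from 0.0 (shut) to 1.0 (fully open); "gripper_force": force on a finger pad.
Only numpy, scipy, OpenCV 4.12 (cv2) and the standard library are available. Lean on these libraries where they do the work, as an engineer would, in place of code of your own. Each camera call takes 0.05 s, during which the arm holds its last target. There are 200 camera calls.

## Working session

There is one attempt and no reset: what is moved stays moved. The work goes in short steps, Python scripts to look and compute and a tool call to move; the robot and the scene stay as the last step left them, time stands still between calls to the robot, and variables do not carry over. Pictures are saved under pics/ and viewed, at most 10 in all, crops included, and the job is handed in when it is done.

Besides the shell and the picture viewer there is one more tool, called as name(argument=value, ...) on one line, values as JSON. arm_command: Moves the arm, as the interface text tells. Its arguments: {"type":"object","properties":{"deltas":{"type":"array"}},"required":["deltas"]}

```bash
mkdir -p pics; python3 - <<'E'
from station import *
import cv2
s=sense()
print(tip_reach,{k:s[k] for k in('time_s','tcp_pos','ee_rot','wrist_force','gripper_width')})
for n in("top","scene"):
    c=capture(n);cv2.imwrite(f"pics/{n}0.png",c["pixels"]);print(n,c["fovy"],c["cx"],c["cy"],c["rvec"],c["tvec"])
E
```

```text
0.019 {'time_s': 0.0, 'tcp_pos': array([ 0.14467947, -0.60744955,  0.24045685]), 'ee_rot': array([[-9.72842330e-01, -2.31467991e-01, -6.08543118e-04],
       [-2.31468766e-01,  9.72840085e-01,  2.09260485e-03],
       [ 1.07644098e-04,  2.17663330e-03, -9.99997625e-01]]), 'wrist_force': array([ 0.25302582, -0.28359026,  0.74122939]), 'gripper_width': 1.0037352211709536}
top 54.270983259578244 286.6384032687149 207.0272895345288 [ 2.1333315  -2.16950178  0.12983757] [-0.0581316   0.58274213  0.93781181]
scene 43.692642698016115 286.40036138154 200.77277762713345 [ 1.25579911 -2.31493834  0.93431918] [0.27944541 0.44101275 1.01772167]
```

View pics/top0.png

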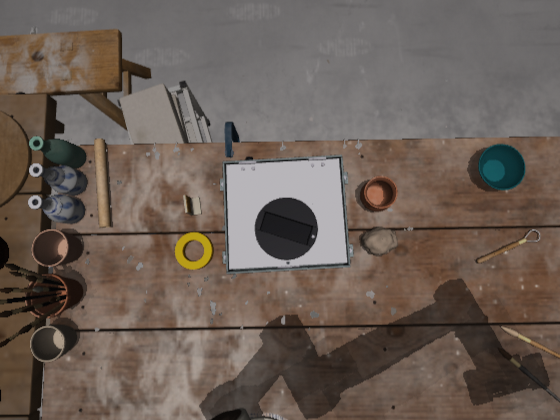

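View pics/scene0.png

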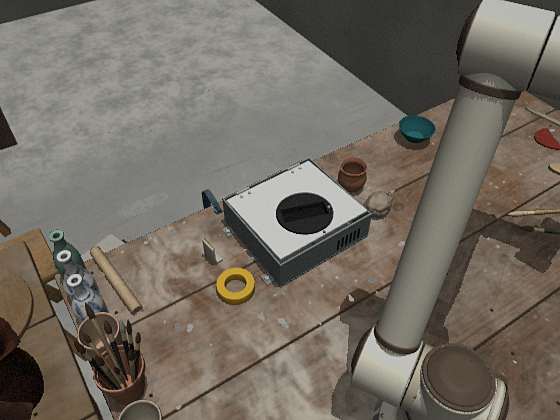

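Both views show the box at top (287,213). The black disc is near top (286,229), the slot runs roughly along y with its dot at (312,236), and the pip is at (288,263). The tape, tile, cup and clay are beside the box.

```bash
cat > h.py <<'E'
import numpy as np, cv2
from station import *
def ray(c,uv,z):
    R=cv2.Rodrigues(np.array(c["rvec"],float))[0];t=np.array(c["tvec"],float)
    f=c["pixels"].shape[0]/2/np.tan(np.radians(c["fovy"])/2)
    d=R.T@np.array([(uv[0]-c["cx"])/f,(uv[1]-c["cy"])/f,1]);o=-R.T@t
    return o+d*(z-o[2])/d[2]
def big(m):
    cs,_=cv2.findContours(m.astype(np.uint8),cv2.RETR_EXTERNAL,cv2.CHAIN_APPROX_NONE);return max(cs,key=cv2.contourArea)
E
python3 - <<'E'
from h import *
c=capture("top");g=cv2.cvtColor(c["pixels"],cv2.COLOR_BGR2GRAY);hull=lambda k:cv2.convexHull(k)
roi=np.zeros_like(g);roi[150:280,215:360]=1
p=big((g>120)*roi);r=cv2.minAreaRect(p);b=cv2.boxPoints(r)
print("panel px",r);W=np.array([ray(c,q,.087) for q in b]);print(W)
inside=cv2.fillPoly(np.zeros_like(g),[cv2.convexHull(p)],1)
d=big((g<100)*inside*(roi));e=cv2.fitEllipse(cv2.convexHull(d));print("disc",e,ray(c,e[0],.097))
dm=cv2.fillPoly(np.zeros_like(g),[d],1);dm=cv2.erode(dm,np.ones((5,5)))
v=g[dm>0];print(np.percentile(v,[2,10,25,50,75,90,99]))
t=cv2.threshold(v.reshape(-1,1),0,255,cv2.THRESH_OTSU)[0];print("otsu",t)
x=g[195:265,250:325];cv2.imwrite("pics/crop.png",cv2.resize(cv2.convertScaleAbs(c["pixels"][195:265,250:325],alpha=2.5),None,fx=8,fy=8,interpolation=cv2.INTER_NEAREST))
for n,uv in(("dot",(312,236)),("pip",(288,263))):print(n,ray(c,uv,.095))
E
```

```text
panel px ((284.64306640625, 212.43276977539062), (107.93107604980469, 117.62020874023438), 86.633544921875)
[[ 0.68182243  0.07645974  0.087     ]
 [ 0.69306185 -0.19288695  0.087     ]
 [ 0.44828824 -0.19885079  0.087     ]
 [ 0.43733556  0.06149257  0.087     ]]
disc ((285.7536315917969, 228.20387268066406), (61.901092529296875, 62.70425796508789), 89.51873016357422) [ 0.52665388 -0.06559039  0.097     ]
[17. 27. 28. 39. 43. 45. 47.]
otsu 34.0
dot [ 0.50852473 -0.12344213  0.095     ]
pip [ 0.45011989 -0.06928513  0.095     ]
```

View pics/crop.png

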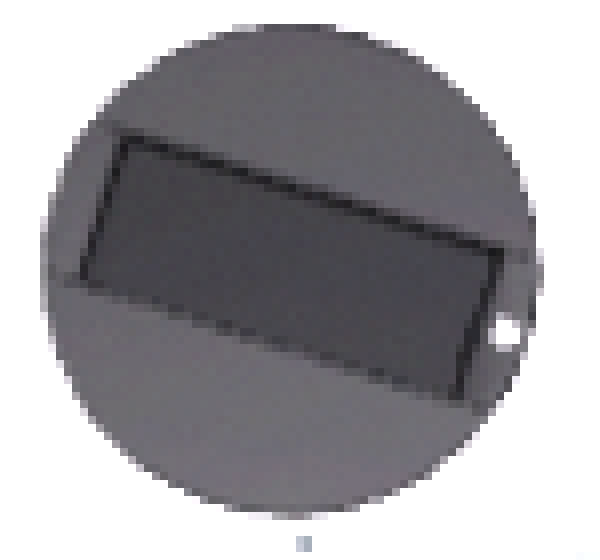

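arm_command(deltas=[[0, 0, -2.618, -49.7, 43.9, 0, -0.2], [0, 0, -2.618, -49.7, 43.9, 0, -0.2], [0, 0, -2.618, -49.7, 43.9, 0, -0.2], [0, 0, -2.618, -49.7, 43.9, 0, -0.2], [0, 0, -2.618, -49.7, 43.9, 0, -0.2], [0, 0, -2.618, -49.7, 43.9, 0, -0.2], [0, 0, -2.618, -49.7, 43.9, 0, -0.2], [0, 0, -2.618, -49.7, 43.9, 0, -0.2]])

```text
time_s: 0.82
tcp_pos: [0.3373, -0.3335, 0.2415]
ee_rot: [[-0.325, -0.946, 0.0], [-0.946, 0.325, 0.0], [-0.0, -0.0, -1.0]]
wrist_force: [0.5, -0.4, 0.1]
gripper_width: 0.608
gripper_force: 0.0
```

```bash
cat > go.py <<'E'
from h import *
import sys
from scipy.spatial.transform import Rotation as Ro
# target x y z(tcp) and tool-y azimuth deg -> delta in tool frame, turn taken ccw-or-cw by shortest
s=sense();R=np.array(s["ee_rot"]);p=np.array(s["tcp_pos"])
x,y,z,a=map(float,sys.argv[1:5]);a=np.radians(a)
ty=np.array([np.cos(a),np.sin(a),0]);tz=np.array([0,0,-1.]);T=np.c_[np.cross(ty,tz),ty,tz]
print("t",s["time_s"],"p",p.round(4),"yaw",np.degrees(np.arctan2(R[1,1],R[0,1])).round(1),"F",np.round(s["wrist_force"],1),"M",np.round(s["moment"],2),"J",np.round(s["joints"],0),"w",round(s["gripper_width"],2))
print("turn",Ro.from_matrix(R.T@T).as_rotvec().round(3),"cm",(R.T@(np.array([x,y,z])-p)*100).round(2))
E
python3 go.py .5267 -.0656 .24 -106.8
```

```text
t 0.8167 p [ 0.3373 -0.3335  0.2415] yaw 161.0 F [ 0.5 -0.4  0.1] M [-0.04 -0.06 -0.02] J [-25.   7. -20.  -0. -63.   6.] w 0.61
turn [-0.     0.    -1.609] cm [-31.5   -9.21   0.16]
```

arm_command(deltas=[[0, 0, -1.609, -31.5, -9.2, 0, -0.2], [0, 0, -1.609, -31.5, -9.2, 0, -0.2], [0, 0, -1.609, -31.5, -9.2, 0, -0.2], [0, 0, -1.609, -31.5, -9.2, 0, -0.2], [0, 0, -1.609, -31.5, -9.2, 0, -0.2], [0, 0, -1.609, -31.5, -9.2, 0, -0.2], [0, 0, -1.609, -31.5, -9.2, 0, -0.2], [0, 0, -1.609, -31.5, -9.2, 0, -0.2]])

```text
time_s: 1.48
tcp_pos: [0.5287, -0.0662, 0.2415]
ee_rot: [[0.621, -0.784, 0.0], [-0.784, -0.621, 0.0], [-0.0, -0.0, -1.0]]
wrist_force: [0.4, -1.0, -0.3]
gripper_width: 0.597
gripper_force: 0.0
```

```bash
python3 go.py .5267 -.0656 .14 -106.8
```

```text
t 1.4833 p [ 0.5287 -0.0662  0.2415] yaw -141.6 F [ 0.4 -1.  -0.3] M [-0.07  0.05  0.06] J [ 10.  13. -12.  -0. -64.  28.] w 0.6
turn [-0.    -0.    -0.607] cm [-0.17  0.12 10.15]
```

Turn to the slot and come down to just above the disc (tips at about 0.116).

arm_command(deltas=[[0, 0, -0.607, -0.17, 0.1, 2, -0.2], [0, 0, -0.607, -0.17, 0.1, 4, -0.2], [0, 0, -0.607, -0.17, 0.1, 6, -0.2], [0, 0, -0.607, -0.17, 0.1, 8, -0.2], [0, 0, -0.607, -0.17, 0.1, 10.6, -0.2], [0, 0, -0.607, -0.17, 0.1, 10.6, -0.2], [0, 0, -0.607, -0.17, 0.1, 10.6, -0.2], [0, 0, -0.607, -0.17, 0.1, 10.6, -0.2]])

```text
time_s: 2.15
tcp_pos: [0.5268, -0.0679, 0.1367]
ee_rot: [[0.955, -0.298, 0.002], [-0.298, -0.955, -0.0], [0.002, -0.0, -1.0]]
wrist_force: [0.2, -0.6, 0.4]
gripper_width: 0.599
gripper_force: 0.0
```

```bash
python3 go.py .5267 -.0656 .1 -106.8; python3 - <<'E'
from h import *
a=capture("wrist")["pixels"];b=capture("scene")["pixels"]
cv2.imwrite("pics/w1.png",np.hstack([cv2.resize(a,(400,300)),cv2.resize(b[140:300,210:400],(400,300))]))
E
```

```text
t 2.15 p [ 0.5268 -0.0679  0.1367] yaw -107.3 F [ 0.2 -0.6  0.4] M [-0.02  0.08 -0.  ] J [ 10.  19. -21.   0. -50.  62.] w 0.6
turn [-0.    -0.002 -0.009] cm [-0.08 -0.21  3.67]
```

View pics/w1.png

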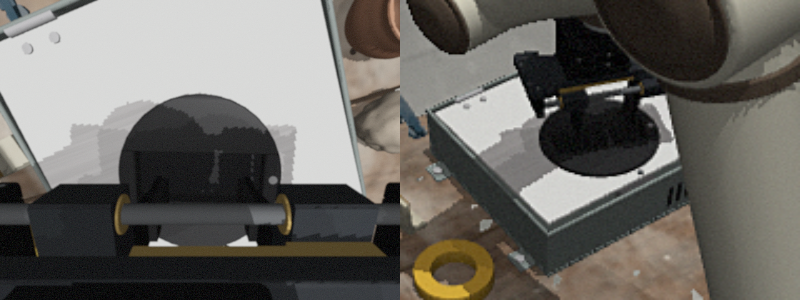

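The wrist view (left) shows both fingertips, at about (158,200) and (240,200), over the dark slot with its dot at (272,180). I'll enter the slot slowly.

arm_command(deltas=[[0, 0, 0, -0.05, -0.2, 0.8, -0.2], [0, 0, 0, -0.05, -0.2, 1.6, -0.2], [0, 0, 0, -0.05, -0.2, 2.2, -0.2], [0, 0, 0, -0.05, -0.2, 2.6, -0.2], [0, 0, 0, -0.05, -0.2, 2.9, -0.2], [0, 0, 0, -0.05, -0.2, 3.2, -0.2], [0, 0, 0, -0.05, -0.2, 3.4, -0.2], [0, 0, 0, -0.05, -0.2, 3.4, -0.2]])

```text
time_s: 2.92
tcp_pos: [0.5258, -0.0658, 0.1011]
ee_rot: [[0.955, -0.296, -0.001], [-0.296, -0.955, -0.0], [-0.001, 0.0, -1.0]]
wrist_force: [0.0, -0.3, 0.6]
gripper_width: 0.601
gripper_force: 0.2
```

```bash
python3 go.py .5267 -.0656 .0895 -106.8
```

```text
t 2.9167 p [ 0.5258 -0.0658  0.1011] yaw -107.2 F [ 0.  -0.3  0.6] M [-0.02  0.22 -0.03] J [ 10.  21. -23.  -0. -45.  62.] w 0.6
turn [ 0.     0.001 -0.008] cm [ 0.08 -0.05  1.16]
```

arm_command(deltas=[[0, 0, 0, 0.05, 0, 0.3, -0.2], [0, 0, 0, 0.05, 0, 0.5, -0.2], [0, 0, 0, 0.05, 0, 0.7, -0.2], [0, 0, 0, 0.05, 0, 0.9, -0.2], [0, 0, 0, 0.05, 0, 1.0, -0.2], [0, 0, 0, 0.05, 0, 1.1, -0.2], [0, 0, 0, 0.05, 0, 1.1, -0.2], [0, 0, 0, 0.05, 0, 1.1, -0.2]])

```text
time_s: 3.58
tcp_pos: [0.527, -0.0659, 0.0912]
ee_rot: [[0.955, -0.296, 0.001], [-0.296, -0.955, -0.0], [0.001, -0.0, -1.0]]
wrist_force: [-0.4, -0.2, 5.7]
gripper_width: 0.6
gripper_force: 2.8
```

```bash
python3 go.py .5267 -.0656 .088 177.6
```

```text
t 3.5833 p [ 0.527  -0.0659  0.0912] yaw -107.2 F [-0.4 -0.2  5.7] M [0.06 0.48 0.01] J [ 10.  22. -24.   0. -44.  62.] w 0.6
turn [-1.000e-03 -1.000e-03  1.312e+00] cm [-0.03 -0.02  0.32]
```

arm_command(deltas=[[0, 0, 0, 0, 0, 0.15, -0.2], [0, 0, 0, 0, 0, 0.3, -0.2], [0, 0, 0.1, 0, 0, 0.3, -0.2], [0, 0, 0.2, 0, 0, 0.3, -0.2], [0, 0, 0.3, 0, 0, 0.3, -0.2], [0, 0, 0.4, 0, 0, 0.3, -0.2], [0, 0, 0.5, 0, 0, 0.3, -0.2], [0, 0, 0.6, 0, 0, 0.3, -0.2]])

```text
time_s: 4.25
tcp_pos: [0.5274, -0.0654, 0.0887]
ee_rot: [[0.618, -0.786, 0.003], [-0.786, -0.618, 0.001], [0.001, -0.003, -1.0]]
wrist_force: [-1.7, 2.4, 7.9]
gripper_width: 0.599
gripper_force: 4.0
```

```bash
python3 go.py .5267 -.0656 .0885 177.6
```

```text
t 4.25 p [ 0.5274 -0.0654  0.0887] yaw -141.9 F [-1.7  2.4  7.9] M [0.97 0.53 0.15] J [ 10.  22. -24.  -0. -43.  28.] w 0.6
turn [-0.003 -0.     0.708] cm [-0.03  0.07  0.02]
```

arm_command(deltas=[[0, 0, 0.1, 0, 0, 0, -0.2], [0, 0, 0.2, 0, 0, 0, -0.2], [0, 0, 0.3, 0, 0, 0, -0.2], [0, 0, 0.4, 0, 0, 0, -0.2], [0, 0, 0.5, 0, 0, 0, -0.2], [0, 0, 0.6, 0, 0, 0, -0.2], [0, 0, 0.68, 0, 0, 0, -0.2], [0, 0, 0.75, 0, 0, 0, -0.2]])

```text
time_s: 4.92
tcp_pos: [0.5284, -0.0648, 0.0891]
ee_rot: [[-0.082, -0.997, 0.005], [-0.997, 0.082, 0.001], [-0.002, -0.005, -1.0]]
wrist_force: [-0.3, 5.3, 7.7]
gripper_width: 0.602
gripper_force: 4.1
```

```bash
python3 go.py .5267 -.0656 .0885 177.6
```

```text
t 4.9167 p [ 0.5284 -0.0648  0.0891] yaw 175.3 F [-0.3  5.3  7.7] M [1.49 0.13 0.14] J [ 10.  22. -24.  -0. -43. -15.] w 0.6
turn [-0.005  0.002 -0.041] cm [0.09 0.17 0.06]
```

arm_command(deltas=[[0, 0, 0.06, 0, 0, 0, -0.2], [0, 0, 0.12, 0, 0, 0, -0.2], [0, 0, 0.18, 0, 0, 0, -0.2], [0, 0, 0.23, 0, 0, 0, -0.2], [0, 0, 0.23, 0, 0, 0, -0.2]])

```text
time_s: 5.33
tcp_pos: [0.5287, -0.0654, 0.0893]
ee_rot: [[-0.304, -0.953, 0.006], [-0.953, 0.304, 0.0], [-0.002, -0.005, -1.0]]
wrist_force: [-0.6, 1.4, 7.3]
gripper_width: 0.603
gripper_force: 6.4
```

```bash
python3 go.py .5267 -.0656 .0885 177.6
```

```text
t 5.3333 p [ 0.5287 -0.0654  0.0893] yaw 162.3 F [-0.6  1.4  7.3] M [ 0.39 -0.07  0.18] J [ 10.  22. -24.   0. -43. -28.] w 0.6
turn [-0.005  0.001 -0.267] cm [0.08 0.19 0.08]
```

arm_command(deltas=[[0, 0, 0.05, 0, 0, 0, -0.2], [0, 0, 0.1, 0, 0, 0, -0.2], [0, 0, 0.1, 0, 0, 0, -0.2]])

```text
time_s: 5.58
tcp_pos: [0.5289, -0.0654, 0.0895]
ee_rot: [[-0.375, -0.927, 0.004], [-0.927, 0.375, -0.005], [0.003, -0.005, -1.0]]
wrist_force: [-1.2, 2.5, 5.8]
gripper_width: 0.603
gripper_force: 68.3
```

```bash
python3 go.py .5267 -.0656 .0885 177.6; python3 - <<'E'
from h import *
b=capture("top")["pixels"];a=capture("wrist")["pixels"]
cv2.imwrite("pics/w2.png",np.hstack([cv2.resize(a,(400,300)),cv2.resize(b[160:280,210:370],(400,300))]))
E
```

```text
t 5.5833 p [ 0.5289 -0.0654  0.0895] yaw 158.0 F [-1.2  2.5  5.8] M [0.65 0.35 5.35] J [ 11.  23. -24.   0. -43. -33.] w 0.6
turn [-0.005 -0.004 -0.342] cm [0.1  0.2  0.09]
```

View pics/w2.png

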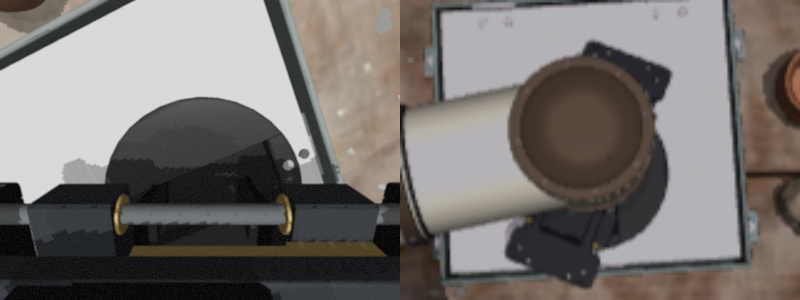

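The moment jumped to 5.3 N m, so this is the hard stop, and the dot (290,163) now lies by the pip (305,153). I'll unwind within the slack to unload, then lift.

arm_command(deltas=[[0, 0, -0.1, 0, 0, 0, -0.2], [0, 0, -0.18, 0, 0, 0, -0.2], [0, 0, -0.25, 0, 0, -0.2, -0.2], [0, 0, -0.25, 0, 0, -0.6, -0.2], [0, 0, -0.25, 0, 0, -1.2, -0.2], [0, 0, -0.25, 0, 0, -2.2, -0.2], [0, 0, -0.25, 0, 0, -4, -0.2], [0, 0, -0.25, 0, 0, -6, -0.2]])

```text
time_s: 6.35
tcp_pos: [0.5253, -0.0661, 0.1474]
ee_rot: [[-0.161, -0.987, -0.004], [-0.987, 0.161, -0.0], [0.001, 0.003, -1.0]]
wrist_force: [1.3, 0.1, -0.5]
gripper_width: 0.601
gripper_force: 0.0
```

```bash
python3 go.py .4 -.2 .25 162
```

```text
t 6.35 p [ 0.5253 -0.0661  0.1474] yaw 170.8 F [ 1.3  0.1 -0.5] M [-0.03  0.03 -0.01] J [ 10.  18. -20.  -0. -52. -20.] w 0.6
turn [ 0.003 -0.001  0.153] cm [ 15.24  10.25 -10.21]
```

Clear upward, then sideways, to see the panel.

arm_command(deltas=[[0, 0, 0, 0, 0, -4, -0.2], [0, 0, 0, 0, 0, -8, -0.2], [0, 0, 0, 4, 3, -10, -0.2], [0, 0, 0, 8, 6, -10, -0.2], [0, 0, 0, 12, 9, -10, -0.2], [0, 0, 0, 15, 10, -10, -0.2], [0, 0, 0, 18, 10, -10, -0.2], [0, 0, 0, 18, 10, -10, -0.2]])

```text
time_s: 7.02
tcp_pos: [0.3958, -0.2312, 0.2482]
ee_rot: [[-0.166, -0.986, -0.0], [-0.986, 0.166, -0.0], [0.0, 0.0, -1.0]]
wrist_force: [1.1, 0.4, -0.2]
gripper_width: 0.599
gripper_force: 0.0
```

```bash
python3 - <<'E'
from h import *
b=capture("top")["pixels"];a=capture("scene")["pixels"]
cv2.imwrite("pics/w3.png",np.hstack([cv2.resize(a[140:300,190:403],(400,300)),cv2.resize(b[140:285,170:410],(400,300))]))
E
```

```text
(no output)
```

View pics/w3.png

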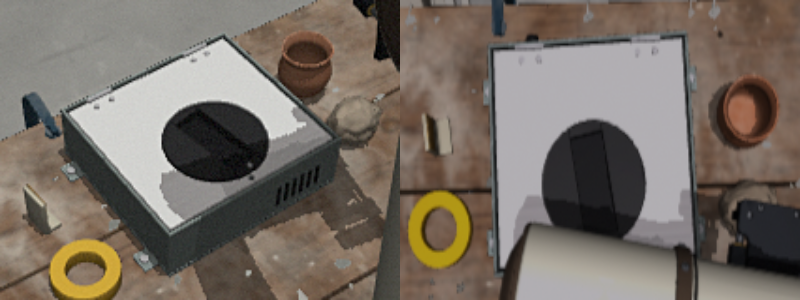

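The cup, tape, clay and tile are untouched and the panel looks flush. The slot may be a few degrees short of the pip, so I'll clear the view and measure.

arm_command(deltas=[[0, 0, 0, 4, 0, 0, -0.2], [0, 0, 0, 8, 0, 0, -0.2], [0, 0, 0, 12, 0, 0, -0.2], [0, 0, 0, 16, 1, 0, -0.2], [0, 0, 0, 20, 2, 0, -0.2], [0, 0, 0, 24, 3, 0, -0.2], [0, 0, 0, 24, 3, 0, -0.2]])

```text
time_s: 7.7
tcp_pos: [0.3299, -0.4639, 0.2466]
ee_rot: [[-0.164, -0.986, -0.002], [-0.986, 0.164, -0.0], [0.001, 0.002, -1.0]]
wrist_force: [2.0, 0.6, 1.0]
gripper_width: 0.6
gripper_force: 0.0
```

```bash
python3 - <<'E'
from h import *
c=capture("top");b=c["pixels"];a=capture("scene")["pixels"]
g=cv2.cvtColor(b,cv2.COLOR_BGR2GRAY);roi=np.zeros_like(g);roi[190:275,240:335]=1
m=((g<75)*roi);e=cv2.fitEllipse(cv2.convexHull(big(m)));print(e,ray(c,e[0],.0885))
cv2.imwrite("pics/w4.png",np.hstack([cv2.resize(cv2.convertScaleAbs(a[190:250,265:345],alpha=1.5),(400,300)),cv2.resize(cv2.convertScaleAbs(b[195:270,240:340],alpha=2),(400,300))]))
E
```

```text
((285.8471374511719, 228.58152770996094), (61.19173049926758, 61.610206604003906), 68.27569580078125) [ 0.52645756 -0.06570352  0.0885    ]
```

View pics/w4.png

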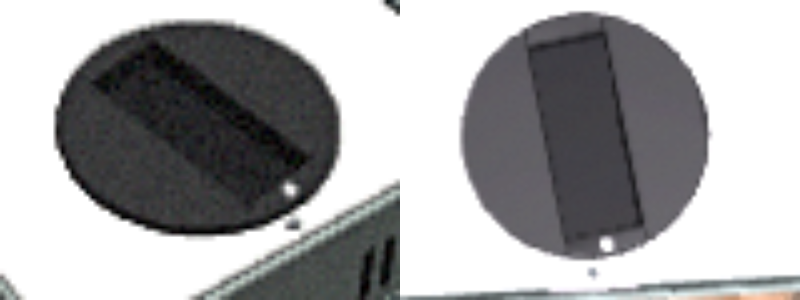

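The cam ended about 8.6° short of the pip: centre (584,136), dot (607,244), pip (592,272). Floor friction dragged it back while I unwound. I'll go back in, press to the stop, and this time unload vertically before unwinding.

arm_command(deltas=[[0, 0, 0, -4, -0.5, 0, -0.2], [0, 0, 0, -8, -1, 0, -0.2], [0, 0, 0, -12, -2, 0, -0.2], [0, 0, 0, -16, -2, 0, -0.2], [0, 0, 0, -20, -3, 0, -0.2], [0, 0, 0, -24, -4, 0, -0.2], [0, 0, 0, -28, -7, 0, -0.2], [0, 0, 0, -32, -10, 0, -0.2]])

```text
time_s: 8.47
tcp_pos: [0.4693, -0.1671, 0.2486]
ee_rot: [[-0.155, -0.988, 0.002], [-0.988, 0.155, 0.0], [-0.001, -0.002, -1.0]]
wrist_force: [0.5, -0.7, 0.5]
gripper_width: 0.602
gripper_force: 0.0
```

```bash
python3 go.py .5265 -.0656 .14 -174
```

```text
t 8.4667 p [ 0.4693 -0.1671  0.2486] yaw 171.1 F [ 0.5 -0.7  0.5] M [-0.07  0.02 -0.05] J [ -1.   9. -16.  -0. -64.  -8.] w 0.6
turn [-0.002  0.    -0.261] cm [-10.91  -4.05  10.87]
```

arm_command(deltas=[[0, 0, -0.1, -4, -1.5, 0, -0.2], [0, 0, -0.2, -8, -3, 1, -0.2], [0, 0, -0.26, -10.9, -4.05, 3, -0.2], [0, 0, -0.26, -10.9, -4.05, 6, -0.2], [0, 0, -0.26, -10.9, -4.05, 9, -0.2], [0, 0, -0.26, -10.9, -4.05, 11, -0.2], [0, 0, -0.26, -10.9, -4.05, 11, -0.2], [0, 0, -0.26, -10.9, -4.05, 11, -0.2]])

```text
time_s: 9.13
tcp_pos: [0.5258, -0.0686, 0.1373]
ee_rot: [[0.103, -0.995, -0.002], [-0.995, -0.103, -0.001], [0.0, 0.002, -1.0]]
wrist_force: [1.0, 0.4, 0.2]
gripper_width: 0.596
gripper_force: 0.0
```

```bash
python3 go.py .5265 -.0656 .0935 -174
```

```text
t 9.1333 p [ 0.5258 -0.0686  0.1373] yaw -174.1 F [1.  0.4 0.2] M [0.07 0.04 0.02] J [ 10.  19. -21.   0. -50.  -4.] w 0.6
turn [ 0.002 -0.    -0.002] cm [-0.3  -0.11  4.38]
```

arm_command(deltas=[[0, 0, 0, -0.3, -0.1, 1, -0.2], [0, 0, 0, -0.3, -0.1, 2, -0.2], [0, 0, 0, -0.3, -0.1, 3, -0.2], [0, 0, 0, -0.3, -0.1, 3.6, -0.2], [0, 0, 0, -0.3, -0.1, 4.1, -0.2], [0, 0, 0, -0.3, -0.1, 4.4, -0.2], [0, 0, 0, -0.3, -0.1, 4.7, -0.2], [0, 0, 0, -0.3, -0.1, 4.7, -0.2]])

```text
time_s: 9.8
tcp_pos: [0.5268, -0.0675, 0.0908]
ee_rot: [[0.1, -0.995, -0.001], [-0.995, -0.1, -0.0], [0.0, 0.001, -1.0]]
wrist_force: [-3.2, 0.6, 6.2]
gripper_width: 0.598
gripper_force: 3.2
```

```bash
python3 go.py .5265 -.0656 .0885 158.5
```

```text
t 9.8 p [ 0.5268 -0.0675  0.0908] yaw -174.3 F [-3.2  0.6  6.2] M [0.23 0.85 0.06] J [ 10.  22. -24.   0. -44.  -5.] w 0.6
turn [ 0.    -0.     0.475] cm [-0.19  0.01  0.23]
```

arm_command(deltas=[[0, 0, 0, -0.15, 0, 0.15, -0.2], [0, 0, 0.08, -0.15, 0, 0.15, -0.2], [0, 0, 0.16, -0.15, 0, 0.15, -0.2], [0, 0, 0.24, -0.15, 0, 0.15, -0.2], [0, 0, 0.32, -0.15, 0, 0.15, -0.2], [0, 0, 0.39, -0.15, 0, 0.15, -0.2], [0, 0, 0.44, -0.15, 0, 0.15, -0.2], [0, 0, 0.44, -0.15, 0, 0.15, -0.2]])

```text
time_s: 10.47
tcp_pos: [0.5289, -0.0655, 0.091]
ee_rot: [[-0.328, -0.945, 0.005], [-0.945, 0.328, -0.001], [-0.001, -0.005, -1.0]]
wrist_force: [-0.3, 0.1, 6.7]
gripper_width: 0.606
gripper_force: 20.1
```

```bash
python3 go.py .5265 -.0656 .0885 158.5
```

```text
t 10.4667 p [ 0.5289 -0.0655  0.091 ] yaw 160.9 F [-0.3  0.1  6.7] M [0.4  0.2  1.32] J [ 10.  22. -24.   0. -43. -30.] w 0.61
turn [-0.005  0.001  0.041] cm [0.09 0.23 0.25]
```

Mz is 1.3 N m at the stop. Now I'll lift off the floor first, then unwind slightly and withdraw.

arm_command(deltas=[[0, 0, 0.01, 0, 0, -0.1, -0.2], [0, 0, 0.01, 0, 0, -0.3, -0.2], [0, 0, 0.01, 0, 0, -0.5, -0.2], [0, 0, -0.02, 0, 0, -0.6, -0.2], [0, 0, -0.08, 0, 0, -0.7, -0.2], [0, 0, -0.12, 0, 0, -1.2, -0.2], [0, 0, -0.12, 0, 0, -3, -0.2], [0, 0, -0.12, 0, 0, -6, -0.2]])

```text
time_s: 11.13
tcp_pos: [0.5236, -0.0661, 0.1461]
ee_rot: [[-0.224, -0.975, -0.01], [-0.975, 0.224, 0.0], [0.002, 0.01, -1.0]]
wrist_force: [0.7, -0.3, -0.6]
gripper_width: 0.599
gripper_force: 0.0
```

arm_command(deltas=[[0, 0, 0, 0, 0, -4, -0.2], [0, 0, 0, 0, 0, -8, -0.2], [0, 0, 0, 4, 3, -10, -0.2], [0, 0, 0, 8, 6, -10, -0.2], [0, 0, 0, 12, 9, -10, -0.2], [0, 0, 0, 16, 10, -10, -0.2], [0, 0, 0, 20, 10, -10, -0.2], [0, 0, 0, 24, 10, -10, -0.2]])

```text
time_s: 11.8
tcp_pos: [0.38, -0.258, 0.2492]
ee_rot: [[-0.222, -0.975, 0.0], [-0.975, 0.222, 0.002], [-0.002, 0.0, -1.0]]
wrist_force: [1.2, 0.5, -0.0]
gripper_width: 0.598
gripper_force: 0.0
```

arm_command(deltas=[[0, 0, 0, 4, 0, 0, -0.2], [0, 0, 0, 8, 0, 0, -0.2], [0, 0, 0, 12, 0, 0, -0.2], [0, 0, 0, 16, 0, 0, -0.2], [0, 0, 0, 18, 0, 0, -0.2], [0, 0, 0, 18, 0, 0, -0.2]])

```text
time_s: 12.3
tcp_pos: [0.3417, -0.436, 0.2474]
ee_rot: [[-0.227, -0.974, -0.002], [-0.974, 0.227, 0.002], [-0.002, 0.002, -1.0]]
wrist_force: [0.1, 1.0, 0.3]
gripper_width: 0.601
gripper_force: 0.0
```

```bash
python3 - <<'E'
from h import *
b=capture("top")["pixels"];a=capture("scene")["pixels"]
cv2.imwrite("pics/w5.png",np.hstack([cv2.resize(a[150:300,190:390],(400,300)),cv2.resize(cv2.convertScaleAbs(b[195:270,240:340],alpha=2),(400,300))]))
E
```

```text
(no output)
```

View pics/w5.png

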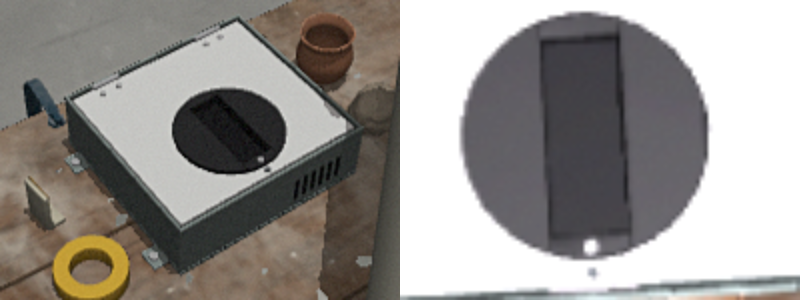

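The dot (591,246) now lines up with the pip (592,272) from the centre (584,136), and the panel is flush with the loose items where they were. Handing in.

```bash
python3 -c "
from station import *
print(finish_job())"
```

```text
the job is handed in; nothing more can be done
None
```

The panel is down flush and stays down by itself, with the fastener turned clockwise to its stop (on the second try, as the first slipped back about 9°), and the job was handed in at about 12 s with the cup, tape, clay and tile not touched.

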